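Snap a microplate into the shaker's nest

ROBOT

A 6-joint arm with a two-finger parallel gripper is mounted at the origin on a cart in front of the work surface, level with it; the furniture and walls round the work are solid. World frame = base frame: x ahead of the robot, y to its left, z up, the work surface at z = 0. Lengths are in m, angles in rad, forces in N, time in s.
With the tool pointing down it reaches from about 0.375 to 0.975 m from the base axis. Payload 3.8 kg.
Tool frame: the origin (TCP) lies at the very end of the fingers, on their centre line; the grasp point (between the pads) lies 19 mm behind it; z points along the fingers, y is the line along which they close (so a half turn about z gives the same grasp; the last joint's range is limited). The gripper opens to 85 mm and grips with 20 to 120 N. Pads are 22 mm wide; open, the fingers measure 114 mm over their backs; the gripper's body (76 mm by 85 mm) begins 54 mm behind the grasp point. The pads swing forward as they close: fully open they stand 13 mm farther back than shut.
Start: joints at [1.296, 0.264, 1.604, -0, 1.274, -0.037], TCP at [0.159, 0.656, 0.231] pointing down, gripper open.
Joint ranges: [-2.63, 2.63], [-0.94, 2.18], [0.31, 2.57], [-1.31, 4.45], [0, 2.66], [-2.55, 2.55]. Speed limits (rad/s): [2.57, 2.57, 3.14, 3.14, 3.14, 3.14].

INTERFACE

Orientations are given as a rotation vector (axis times angle).
In Python, from workcell import read_state, read_camera, calibration, finish_job gives the robot as it stands.
- The arm moves only by the tool step_arm, never from a script. Its argument "commands" is a list of rows, each an object of numbers: "fingers": the gripper's target within -1 to 1 (shut at 1, half-way at 0, fully open at -1); "dx", "dy", "dz": the shift along the tool's x, y, z in m; "roll": the turn about the tool's z in degrees. In form: [{"fingers": .., "dx": .., "dy": .., "dz": .., "roll": ..}, ...]. A call has 1 to 8 rows; each row is the pose to reach, as a shift and turn from the pose commanded when the call began, along the tool's axes at that moment; what a row does not reach only later rows make up. A row lasts 1/8 s, in which the tool goes at most 62.5 mm and 10.7 degrees, less where a joint would pass 70% of its speed; a pose out of reach is approached as far as the arm can. A call with a gripper value outside its range is refused whole. The fingers move at their own pace and stop on an object; "squeeze" is the grip in N (left out, the last holds). Time passes only in rows, so rows that repeat a pose let the fingers close. It gives the time, the measured TCP pose, the force, the opening and the grip force at its end, in the units of the state.
- read_state(): the state, without advancing time (a new reading comes with each control period).
- read_camera(name): name is "scene" or "top" or "wrist"; returns (picture, depth): 480x640x3 uint8, blue, green, red; 480x640 float32, m along the optical axis (not along the pixel's ray), 0 where there is no reading.
- calibration(name): a dict with "intrinsics" (3x3 intrinsics, pixels), "world_to_cam" (4x4, takes a point from world to camera coordinates). Camera axes: x right, y up, looking along -z (the intrinsics and any distortion apply to the point x, -y, -z); pixel columns grow to the right and rows downward; lengths in m; the calibration is good to about 2 mm. A picture is of the moment at which its call begins: read the wrist's pose just before it. calibration takes no time and is no camera call; for the wrist camera it gives the pose at the moment of the call.
- finish_job(): hands the job in; it is judged then, once.
The state is a dict: "time": time; "q": joint angles; "joint_vel": joint speeds; "joint_torque": joint torques, N m; "tool_pos": TCP position; "tcp_rot": TCP orientation; "wrist_force": force on the tool from outside, world axes, zero at the start; "torque": the same for the moment, N m; "width": opening from 0.0 (shut) to 1.0 (fully open); "grip_force": force on a finger pad.
Only numpy, scipy, OpenCV 4.12 (cv2) and the standard library are available. Lean on these libraries where they do the work, as an engineer would, in place of code of your own. Each camera call takes 0.05 s, during which the arm holds its last target. There are 200 camera calls.

TASK

Load the white 96-well microplate that lies askew on the plate shaker's loading apron: slide it straight in under the side rails, over the raised lip and back against the sprung blue bar until its near edge drops, or can be pressed down, into the pocket behind the lip; then ease off so that the spring clamps it flat between bar and lip. The nest is bolted through slots, so feel for where it is. The plate is brittle and full: keep it nearly level, never push or press on anything with as much as 25 N, and leave the micropipette, timer and reagent bottle alone.

Things in the scene. Friction and masses are not known exactly. Their poses are not given: they have to be found in the camera images.
- plate: white 96-well microplate, loose, 85.5 (x) by 127.8 (y) by 14.4 mm high, 0.1 to 0.21 kg, too wide to grasp. Origin: centre of its underside. Lower 6.1 mm: skirt of full footprint; the body above is set in 3 mm all round, which leaves a ledge 3 mm wide, 6.1 mm up, where a fingertip can push the body forward and the skirt down at once. Starts up to 5 degrees askew, up to 4 mm off centre.
- shaker: white plate shaker, fixed; dark platform. Origin on the bench; x = loading direction (away from the robot, yaw within 15 degrees), y across. On its platform a grey and aluminium nest (pocket with lip, side walls, rails, guides, blue bar) is bolted through slots: all of it stands up to 9 mm nearer or farther along shaker x than midway, and this is NOT measured; the points below are for midway.
- apron (a point): middle of the dark apron (shaker x -68, top z 63.5 mm, x -112 to -24) where the plate starts. Beyond it, on the nest, blue guides narrow the way from y +-73.5 mm (24 mm before the lip's inner face) to +-65.2 (2 mm past it), then walls: 1.3 mm play a side. A plate that comes in askew or off centre slides along them sideways. Guides are 12 mm, walls 22 mm high above the pocket floor.
- lip_mid (a point): top of the aluminium lip at its inner face, shaker x 0, z 66 mm, with the nest midway. Lip: ramp from 9 to 4 mm before the inner face, crest 4 mm wide, upright inner face. It is 2.5 mm above the apron, 4 mm above the pocket floor (z 62). A fingertip on the ledge of a plate that is home is 2.1 mm above the crest. Nothing overhangs up to 10 mm past the inner face.
- home_mid (a point): where the plate's origin lies when home, with the nest midway: on the pocket floor, 42.75 mm past the lip's inner face, near skirt face on the lip. Sliding in, the plate see-saws on the lip and its near edge rises some mm. Finger friction may hold the near edge up: then press it down. A finger raised before it has backed off can drag the plate out again.
- bar_mid (a point): middle of the blue sprung bar's face, nest midway. The plate meets it 3 mm before home and pushes it back along x: about 4 N at first touch, 8 N at home, 10 N when the bar meets its hard stop 1.6 mm beyond home; there force climbs steeply. The near skirt passes down behind the lip only beyond home. Rails, 24 to 86 mm past the lip, 22 mm above the pocket floor, reach in to y +-58 mm.
- micropipette: white micropipette lying on the bench, 226 mm long; bystander.
- timer: small white timer, 62 by 66 by 18 mm; bystander.
- reagent_bottle: small reagent bottle with red cap, 26 mm across, 73 mm high; bystander.

How it is judged:
By the outcome, as a careful person would: the job done as asked, in the order asked, and still so for the second after the job is handed in, with the robot touching nothing.
It also fails if it takes over 56 s, if anything falls off the work surface, if the arm or the gripper's body presses on something with over 40 N, if the wrist force passes 120 N, or if a joint passes its speed limit or range.

## Working session

There is one attempt and no reset: what is moved stays moved. The work goes in short steps, Python scripts to look and compute and a tool call to move; the robot and the scene stay as the last step left them, time stands still between calls to the robot, and variables do not carry over. Pictures are saved under pics/ and viewed, at most 10 in all, crops included, and the job is handed in when it is done.

Besides the shell and the picture viewer there is one more tool, called as a command line: name --argument value ..., lists and objects as JSON in quotes. step_arm: Moves the arm, as the interface text tells. Its arguments: {"type":"object","properties":{"commands":{"type":"array","items":{"type":"object","properties":{"fingers":{"type":"number"},"dx":{"type":"number"},"dy":{"type":"number"},"dz":{"type":"number"},"roll":{"type":"number"}}}},"squeeze":{"type":"number"}},"required":["commands"]}

```bash
mkdir -p pics
cat > h.py <<'E'
import numpy as np,cv2
from workcell import *
def snap(n,f):
    K=calibration(n);p,d=read_camera(n);cv2.imwrite(f'pics/{f}.png',p);np.savez(f'pics/{f}.npz',p=p,d=d,K=K['intrinsics'],T=K['world_to_cam']);return K
def pt(f,u,v,z=None):
    a=np.load(f'pics/{f}.npz');K,T,d=a['K'],a['T'],a['d']
    r=np.array([(u-K[0,2])/K[0,0],-(v-K[1,2])/K[1,1],-1]);Ti=np.linalg.inv(T);o=Ti[:3,3];w=Ti[:3,:3]@r
    if z is None: s=np.median(d[int(v)-1:int(v)+2,int(u)-1:int(u)+2])
    else: s=(z-o[2])/w[2]
    return o+s*w
E
python3 - <<'E'
from h import *
for n in('scene','top'):
    K=snap(n,n+'0');print(n,{k:v for k,v in K.items() if k not in('world_to_cam',)},np.linalg.inv(K['world_to_cam'])[:3,3])
s=read_state();print(s)
E
```

```text
scene {'intrinsics': array([[434.05422399,   0.        , 316.8035064 ],
       [  0.        , 434.05422399, 234.06993904],
       [  0.        ,   0.        ,   1.        ]])} [ 0.10151    -0.5735953   0.65825031]
top {'intrinsics': array([[523.31895042,   0.        , 325.47351838],
       [  0.        , 523.31895042, 250.3004784 ],
       [  0.        ,   0.        ,   1.        ]])} [ 0.39272565 -0.04451995  0.95571301]
{'time': 0.1, 'q': array([ 1.29607068e+00,  2.64700936e-01,  1.60524413e+00, -1.10161052e-05,
        1.27370369e+00, -3.68759907e-02]), 'joint_vel': array([-3.05124967e-04,  2.45418998e-04, -3.91136807e-03,  2.09251715e-03,
       -2.16771401e-03,  8.51920794e-05]), 'joint_torque': array([ 9.71314284e-05, -5.16700673e+01, -3.68591273e+01, -8.44368424e-05,
        6.23849861e-03,  3.15763407e-05]), 'tool_pos': array([0.15884832, 0.6553594 , 0.23006733]), 'tcp_rot': array([-0.37269146, -3.1190954 ,  0.00319284]), 'wrist_force': array([0.33992687, 0.10727487, 0.33555079]), 'torque': array([ 0.03118846, -0.00670125,  0.03751095]), 'grip_force': 0.0, 'width': 1.0047060240003463}
```

View pics/top0.png

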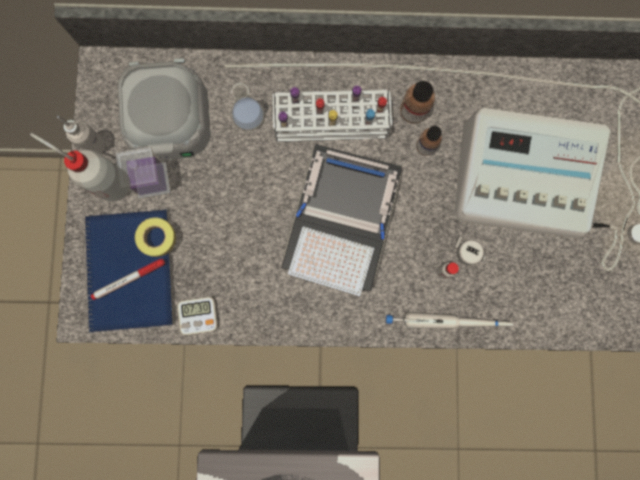

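View pics/scene0.png

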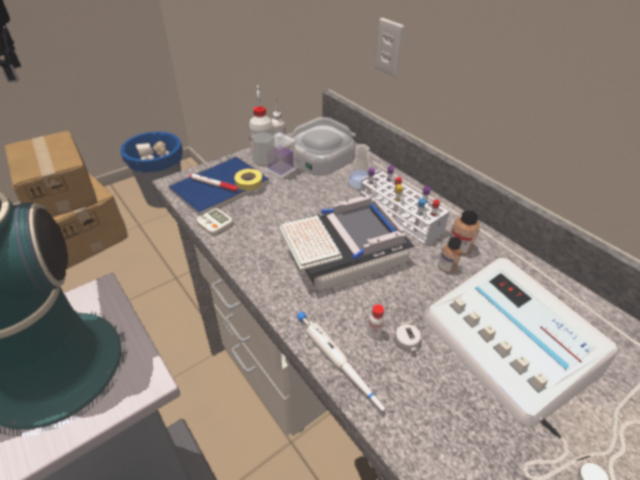

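Top view: shaker at about (345,220), plate at (332,260), timer (197,315), bottle (451,269), pipette (450,321). Enlarging the shaker.

Run:
```python
from h import *
p=cv2.imread('pics/top0.png')[140:300,270:420]
cv2.imwrite('pics/c1.png',cv2.resize(p,None,fx=3.75,fy=3.75,interpolation=cv2.INTER_CUBIC)[:600])
for q in[(332,260),(350,180),(290,270),(300,140+60)]: print(q,pt('top0',*q))
```

```text
(332, 260) [ 0.48382931 -0.06967176  0.07837977]
(350, 180) [ 0.6267336  -0.0996558   0.06248724]
(290, 270) [0.46591297 0.00076197 0.07608347]
(300, 200) [ 0.59064762 -0.01279594  0.05663858]
```

View pics/c1.png

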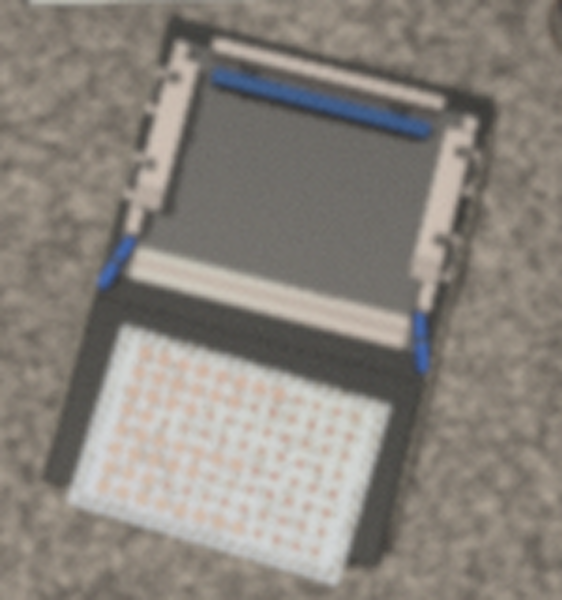

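The enlarged crop shows the plate's corners at (122,325), (392,402), (338,583) and (68,500), about 2–3° askew to the lip. The lip's inner face runs from (135,250) to (410,318), so the shaker yaw is about −14°. I'm moving above it for a close look.

step_arm --commands '[{"fingers": -1,"dz": -0.06},{"fingers": -1,"dx": -0.386,"dy": -0.318,"dz": -0.1},{"fingers": -1,"dx": -0.386,"dy": -0.318,"dz": -0.1},{"fingers": -1,"dx": -0.386,"dy": -0.318,"dz": -0.1},{"fingers": -1,"dx": -0.386,"dy": -0.318,"dz": -0.1},{"fingers": -1,"dx": -0.386,"dy": -0.318,"dz": -0.1},{"fingers": -1,"dx": -0.386,"dy": -0.318,"dz": -0.1},{"fingers": -1,"dx": -0.386,"dy": -0.318,"dz": -0.1}]'

```text
invalid input
```

step_arm --commands '[{"fingers": -1,"dx": -0.046,"dy": -0.318},{"fingers": -1,"dx": -0.046,"dy": -0.318},{"fingers": -1,"dx": -0.046,"dy": -0.318},{"fingers": -1,"dx": -0.046,"dy": -0.318},{"fingers": -1,"dx": -0.046,"dy": -0.318},{"fingers": -1,"dx": -0.046,"dy": -0.318},{"fingers": -1,"dx": -0.046,"dy": -0.318},{"fingers": -1,"dx": -0.046,"dy": -0.318}]'

```text
invalid input
```

Run:
```python
from h import *
s=read_state();print(s['time'],s['tool_pos'],s['tcp_rot'],s['wrist_force'])
K=snap('wrist','w1');print(np.linalg.inv(K['world_to_cam']).round(3),K['intrinsics'])
```

```text
0.1 [0.15884832 0.6553594  0.23006733] [-0.37269146 -3.1190954   0.00319284] [0.33992687 0.10727487 0.33555079]
[[ 0.237 -0.931 -0.278  0.088]
 [ 0.972  0.226  0.069  0.672]
 [-0.002 -0.286  0.958  0.374]
 [ 0.     0.     0.     1.   ]] [[346.00731718   0.         317.78164802]
 [  0.         346.00731718 235.73032398]
 [  0.           0.           1.        ]]
```

View pics/w1.png

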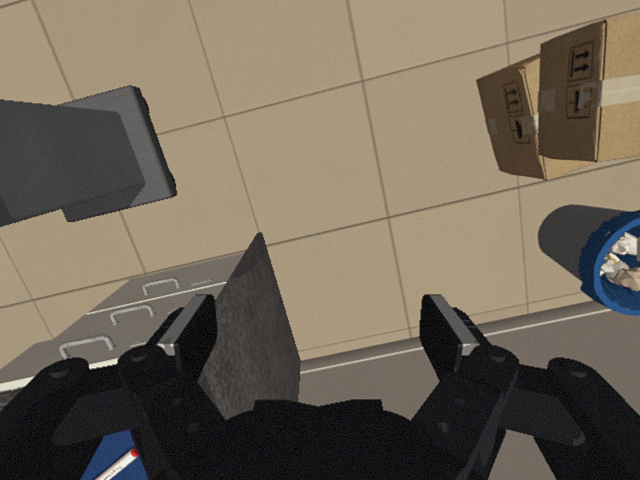

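The "invalid input" probably came from rows with keys left out. The wrist view shows the floor and cart, with the fingertips near (210,300) and (430,300). Retrying with all five keys.

step_arm --commands '[{"fingers": -1,"dx": 0,"dy": 0,"dz": -0.06,"roll": 0},{"fingers": -1,"dx": -0.386,"dy": -0.318,"dz": -0.1,"roll": 0},{"fingers": -1,"dx": -0.386,"dy": -0.318,"dz": -0.1,"roll": 0},{"fingers": -1,"dx": -0.386,"dy": -0.318,"dz": -0.1,"roll": 0},{"fingers": -1,"dx": -0.386,"dy": -0.318,"dz": -0.1,"roll": 0},{"fingers": -1,"dx": -0.386,"dy": -0.318,"dz": -0.1,"roll": 0},{"fingers": -1,"dx": -0.386,"dy": -0.318,"dz": -0.1,"roll": 0},{"fingers": -1,"dx": -0.386,"dy": -0.318,"dz": -0.1,"roll": 0}]' --squeeze 20

```text
time: 1.15
tool_pos: [0.4215, 0.3054, 0.3262]
tcp_rot: [0.372, 3.119, 0.0]
wrist_force: [0.9, 1.0, -0.0]
width: 0.997
grip_force: 0.0
```

step_arm --commands '[{"fingers": -1,"dx": -0.158,"dy": -0.358,"dz": 0,"roll": 0},{"fingers": -1,"dx": -0.158,"dy": -0.358,"dz": 0,"roll": 0},{"fingers": -1,"dx": -0.158,"dy": -0.358,"dz": 0,"roll": 0},{"fingers": -1,"dx": -0.158,"dy": -0.358,"dz": 0,"roll": 0},{"fingers": -1,"dx": -0.158,"dy": -0.358,"dz": 0,"roll": 0},{"fingers": -1,"dx": -0.158,"dy": -0.358,"dz": 0,"roll": 0},{"fingers": -1,"dx": -0.158,"dy": -0.358,"dz": 0,"roll": 0},{"fingers": -1,"dx": -0.158,"dy": -0.358,"dz": 0,"roll": 0}]'

```text
time: 2.15
tool_pos: [0.4898, -0.0784, 0.3257]
tcp_rot: [-0.376, -3.118, -0.001]
wrist_force: [-0.0, 0.9, 0.9]
width: 0.999
grip_force: 0.0
```

Run:
```python
from h import *
s=read_state();print(s['time'],s['tool_pos'],s['tcp_rot'],s['wrist_force'],s['q'])
K=snap('wrist','w2');print(np.linalg.inv(K['world_to_cam']).round(3))
```

```text
2.15 [ 0.48982502 -0.07842782  0.32571249] [-3.76166497e-01 -3.11791313e+00 -1.10270301e-03] [-0.01139381  0.87647127  0.89643629] [-2.09406510e-01 -1.24835611e-01  1.84635984e+00  6.10828048e-04
  1.42119649e+00 -1.54016106e+00]
[[ 0.239 -0.931 -0.277  0.42 ]
 [ 0.971  0.23   0.067 -0.062]
 [ 0.001 -0.285  0.958  0.47 ]
 [ 0.     0.     0.     1.   ]]
```

View pics/w2.png

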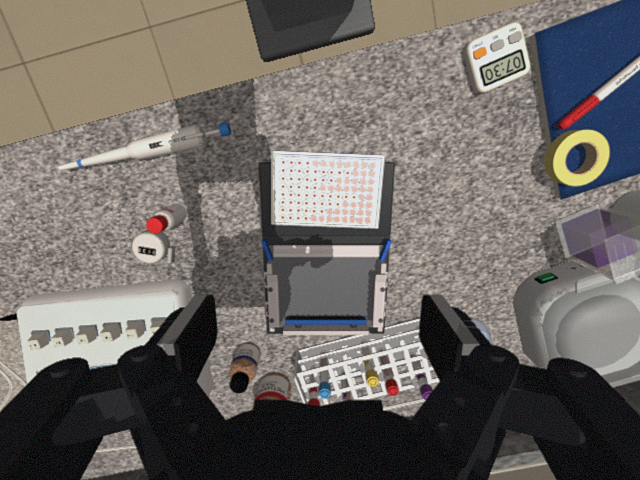

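The wrist view shows the plate at (328,190), the lip at y≈250 and the blue bar at (325,321). Enlarging the plate and lip.

Run:
```python
from h import *
p=cv2.imread('pics/w2.png')[146:266,252:404]
cv2.imwrite('pics/c2.png',cv2.resize(p,None,fx=5,fy=5,interpolation=cv2.INTER_CUBIC))
```

```text
(no output)
```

View pics/c2.png

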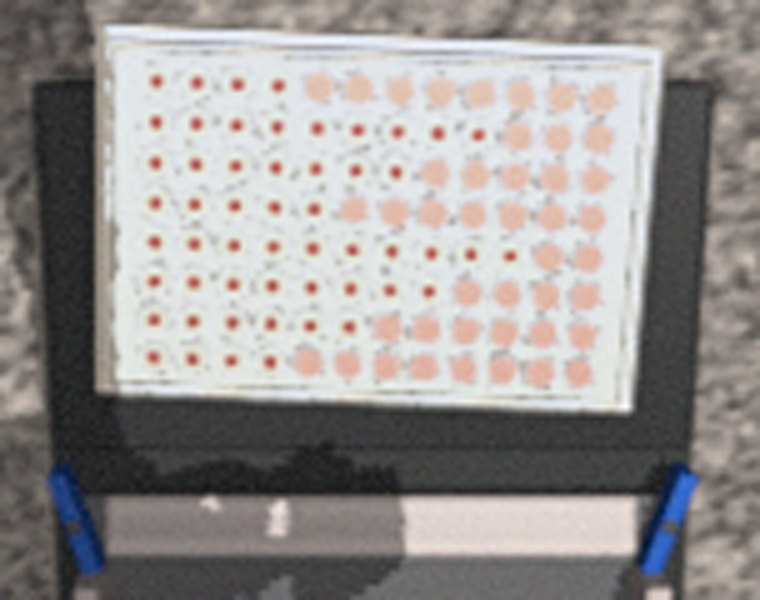

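The crop shows the lip's inner face at row 557 (x 105–635), the apron's near corners at (35,82) and (712,82), and the plate's near edge from about (105,30) to (660,50).

Run:
```python
from h import *
g=lambda x,y,z:pt('w2',252+x/5,146+y/5,z)[:2]
LL,LR=g(105,557,.066),g(635,557,.066)
A,B=g(35,82,.0635),g(712,82,.0635)
D,E=g(52,490,.0635),g(692,490,.0635)
def ang(a,b):
    d=b-a;return np.degrees(np.arctan2(-d[0],d[1])),np.linalg.norm(d)
print('lip',LL,LR,ang(LL,LR));print('apron near',A,B,ang(A,B)); 
print('side edges',np.degrees(np.arctan2(*(D-A)[::-1])),np.degrees(np.arctan2(*(E-B)[::-1])))
y=np.radians(ang(A,B)[0]); 
print('plate')
P=[g(113,43,.0779),g(655,64,.0779),g(630,408,.0779),g(117,390,.0779)]
for i in range(4): d=P[(i+1)%4]-P[i];print(P[i],np.linalg.norm(d),np.degrees(np.arctan2(d[1],d[0])))
yaw=-ang(LL,LR)[0] if 0 else np.radians(-14)
for yw in(-13,-14,-15):
    w=np.radians(yw);ex=np.array([np.cos(w),np.sin(w)]);ey=np.array([-ex[1],ex[0]])
    print(yw,'x/y:',[(round(q@ex*1e3,1),round(q@ey*1e3,1)) for q in(LL,LR,A,B,*P)])
d=np.load('pics/w2.npz')['d']
print([pt('w2',252+x/5,146+y/5)[2].round(4) for x,y in((70,300),(60,200),(690,200),(300,250),(500,350),(400,420))])
```

```text
lip [ 0.5503345  -0.15148963] [ 0.58184068 -0.02378541] (np.float64(-13.85880504459533), np.float64(0.13153329359912289))
apron near [ 0.43529836 -0.13568834] [0.4726392  0.01583542] (np.float64(-13.843865430822733), np.float64(0.15605700295517036))
side edges -14.184513996878946 -13.08113432057927
plate
[ 0.43075164 -0.11394349] 0.12008560308985869 73.99004111649745
[0.46387178 0.00148444] 0.07904472990384884 -15.013207492069723
[ 0.54021841 -0.01899144] 0.12034433608940721 -105.93183782796898
[ 0.50718466 -0.13471322] 0.07920472344365556 164.79767210623004
-13 x/y: [(np.float64(570.3), np.float64(-23.8)), (np.float64(572.3), np.float64(107.7)), (np.float64(454.7), np.float64(-34.3)), (np.float64(457.0), np.float64(121.8)), (np.float64(445.3), np.float64(-14.1)), (np.float64(451.6), np.float64(105.8)), (np.float64(530.6), np.float64(103.0)), (np.float64(524.5), np.float64(-17.2))]
-14 x/y: [(np.float64(570.6), np.float64(-13.9)), (np.float64(570.3), np.float64(117.7)), (np.float64(455.2), np.float64(-26.3)), (np.float64(454.8), np.float64(129.7)), (np.float64(445.5), np.float64(-6.4)), (np.float64(449.7), np.float64(113.7)), (np.float64(528.8), np.float64(112.3)), (np.float64(524.7), np.float64(-8.0))]
-15 x/y: [(np.float64(570.8), np.float64(-3.9)), (np.float64(568.2), np.float64(127.6)), (np.float64(455.6), np.float64(-18.4)), (np.float64(452.4), np.float64(137.6)), (np.float64(445.6), np.float64(1.4)), (np.float64(447.7), np.float64(121.5)), (np.float64(526.7), np.float64(121.5)), (np.float64(524.8), np.float64(1.1))]
[np.float64(0.0645), np.float64(0.0655), np.float64(0.0643), np.float64(0.0783), np.float64(0.0786), np.float64(0.0647)]
```

Run:
```python
from h import *
from scipy.spatial.transform import Rotation as Ro
a=np.load('pics/w2.npz');K,T,d=a['K'],a['T'],a['d']
v,u=np.mgrid[:480,:640];m=(d>0)&(d<.25)
C=np.c_[(u[m]-K[0,2])/K[0,0]*d[m],-(v[m]-K[1,2])/K[1,1]*d[m],-d[m]]
W=(C-T[:3,3])@T[:3,:3]
R=Ro.from_rotvec([-0.376166,-3.117913,-.0011]).as_matrix()
t=(W-[.489825,-.078428,.325712])@R
for s in(-1,1):
    q=t[(t[:,1]*s>.03)&(t[:,1]*s<.07)&(t[:,2]>-.045)]
    print(s,len(q),np.percentile(q,[0,1,50,99,100],axis=0).round(4).tolist())
    k=q[q[:,2]>np.percentile(q[:,2],85)];print('tip',np.percentile(k,[2,50,98],axis=0).round(4).tolist())
```

```text
-1 2561 [[-0.0121, -0.0581, -0.045], [-0.0111, -0.0572, -0.0448], [0.0061, -0.0442, -0.0331], [0.0111, -0.0435, -0.0154], [0.0115, -0.0432, -0.0143]]
tip [[-0.0104, -0.0503, -0.0223], [0.0033, -0.0441, -0.0194], [0.0108, -0.0436, -0.0147]]
1 2572 [[-0.0124, 0.0408, -0.045], [-0.0111, 0.041, -0.0447], [0.0059, 0.0416, -0.0332], [0.0109, 0.0547, -0.0155], [0.0113, 0.0556, -0.0137]]
tip [[-0.0109, 0.0411, -0.0223], [0.003, 0.0415, -0.0194], [0.0105, 0.0517, -0.0148]]
```

step_arm --commands '[{"fingers": -1,"dx": 0.06,"dy": 0.0095,"dz": 0.0,"roll": 0},{"fingers": -1,"dx": 0.071,"dy": 0.0095,"dz": 0.05,"roll": 0},{"fingers": -1,"dx": 0.071,"dy": 0.0095,"dz": 0.1,"roll": 0},{"fingers": -1,"dx": 0.071,"dy": 0.0095,"dz": 0.15,"roll": 0},{"fingers": -1,"dx": 0.071,"dy": 0.0095,"dz": 0.2,"roll": 0},{"fingers": -1,"dx": 0.071,"dy": 0.0095,"dz": 0.24,"roll": 0},{"fingers": -1,"dx": 0.071,"dy": 0.0095,"dz": 0.25,"roll": 0},{"fingers": -1,"dx": 0.071,"dy": 0.0095,"dz": 0.25,"roll": 0}]'

```text
time: 3.2
tool_pos: [0.4233, -0.051, 0.0764]
tcp_rot: [-0.37, -3.119, -0.0]
wrist_force: [-0.5, 0.2, -0.1]
width: 1.0
grip_force: 0.0
```

step_arm --commands '[{"fingers": -1,"dx": 0,"dy": 0,"dz": 0.0185,"roll": 0},{"fingers": -1,"dx": 0,"dy": 0,"dz": 0.0185,"roll": 0},{"fingers": -1,"dx": -0.008,"dy": 0,"dz": 0.0185,"roll": 0},{"fingers": -1,"dx": -0.013,"dy": 0,"dz": 0.0185,"roll": 0},{"fingers": -1,"dx": -0.018,"dy": 0,"dz": 0.0185,"roll": 0},{"fingers": -1,"dx": -0.023,"dy": 0,"dz": 0.0185,"roll": 0},{"fingers": -1,"dx": -0.027,"dy": 0,"dz": 0.0185,"roll": 0},{"fingers": -1,"dx": -0.03,"dy": 0,"dz": 0.0185,"roll": 0}]'

```text
time: 4.2
tool_pos: [0.4525, -0.0591, 0.0575]
tcp_rot: [-0.373, -3.119, -0.0]
wrist_force: [-1.1, 0.5, 0.6]
width: 0.999
grip_force: 0.4
```

Run:
```python
from h import *
s=read_state();print(s['tool_pos'],s['tcp_rot'],s['wrist_force'])
snap('wrist','w3');p=cv2.imread('pics/w3.png');cv2.imwrite('pics/c3.png',p[160:])
```

```text
[ 0.45253807 -0.05909484  0.05754727] [-3.72651148e-01 -3.11905219e+00 -3.00748103e-05] [-1.10405906  0.5061648   0.57940407]
```

View pics/c3.png

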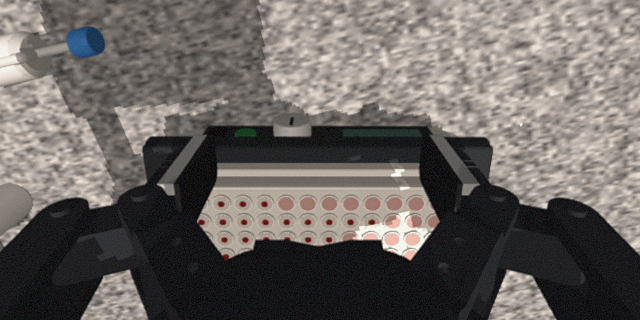

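The cropped view shows both fingertips on the ledge against the plate's near side, with the plate parallel to the fingers. Pushing on.

step_arm --commands '[{"fingers": -1,"dx": -0.004,"dy": 0,"dz": 0,"roll": 0},{"fingers": -1,"dx": -0.008,"dy": 0,"dz": 0,"roll": 0},{"fingers": -1,"dx": -0.012,"dy": 0,"dz": 0,"roll": 0},{"fingers": -1,"dx": -0.016,"dy": 0,"dz": 0,"roll": 0},{"fingers": -1,"dx": -0.02,"dy": 0,"dz": 0,"roll": 0}]'

```text
time: 4.88
tool_pos: [0.4722, -0.0638, 0.0577]
tcp_rot: [0.373, 3.119, -0.0]
wrist_force: [0.1, -0.5, -0.4]
width: 0.998
grip_force: 0.3
```

step_arm --commands '[{"fingers": -1,"dx": -0.004,"dy": 0,"dz": 0,"roll": 0},{"fingers": -1,"dx": -0.008,"dy": 0,"dz": 0,"roll": 0},{"fingers": -1,"dx": -0.012,"dy": 0,"dz": 0,"roll": 0}]'

```text
time: 5.25
tool_pos: [0.4838, -0.0667, 0.0577]
tcp_rot: [0.373, 3.119, -0.0]
wrist_force: [-1.0, 1.0, 0.1]
width: 0.999
grip_force: 0.3
```

step_arm --commands '[{"fingers": -1,"dx": -0.004,"dy": 0,"dz": 0,"roll": 0},{"fingers": -1,"dx": -0.008,"dy": 0,"dz": 0,"roll": 0},{"fingers": -1,"dx": -0.012,"dy": 0,"dz": 0,"roll": 0}]'

```text
time: 5.62
tool_pos: [0.4955, -0.0695, 0.0577]
tcp_rot: [0.373, 3.119, -0.0]
wrist_force: [0.2, 0.3, 0.0]
width: 0.998
grip_force: 0.4
```

step_arm --commands '[{"fingers": -1,"dx": -0.004,"dy": 0,"dz": 0,"roll": 0},{"fingers": -1,"dx": -0.008,"dy": 0,"dz": 0,"roll": 0},{"fingers": -1,"dx": -0.012,"dy": 0,"dz": 0,"roll": 0},{"fingers": -1,"dx": -0.016,"dy": 0,"dz": 0,"roll": 0},{"fingers": -1,"dx": -0.02,"dy": 0,"dz": 0,"roll": 0}]'

```text
time: 6.25
tool_pos: [0.5149, -0.0742, 0.0577]
tcp_rot: [-0.373, -3.119, 0.0]
wrist_force: [0.1, -0.4, -0.1]
width: 1.001
grip_force: 0.5
```

step_arm --commands '[{"fingers": -1,"dx": -0.004,"dy": 0,"dz": 0,"roll": 0},{"fingers": -1,"dx": -0.008,"dy": 0,"dz": 0,"roll": 0},{"fingers": -1,"dx": -0.012,"dy": 0,"dz": 0,"roll": 0},{"fingers": -1,"dx": -0.016,"dy": 0,"dz": 0,"roll": 0},{"fingers": -1,"dx": -0.02,"dy": 0,"dz": 0,"roll": 0}]'

```text
time: 6.88
tool_pos: [0.5344, -0.0789, 0.0579]
tcp_rot: [0.373, 3.119, -0.0]
wrist_force: [-1.7, 0.4, 3.0]
width: 0.997
grip_force: 1.9
```

Run:
```python
from h import *
s=read_state();print(s['tool_pos'],s['tcp_rot'],s['wrist_force'])
snap('wrist','w4');p=cv2.imread('pics/w4.png');cv2.imwrite('pics/c4.png',cv2.resize(p[260:440,130:500],None,fx=2,fy=2,interpolation=cv2.INTER_CUBIC))
```

```text
[ 0.53437134 -0.07889926  0.05787276] [ 3.72667391e-01  3.11934514e+00 -8.30741679e-06] [-1.71580418  0.38561938  2.96020893]
```

View pics/c4.png

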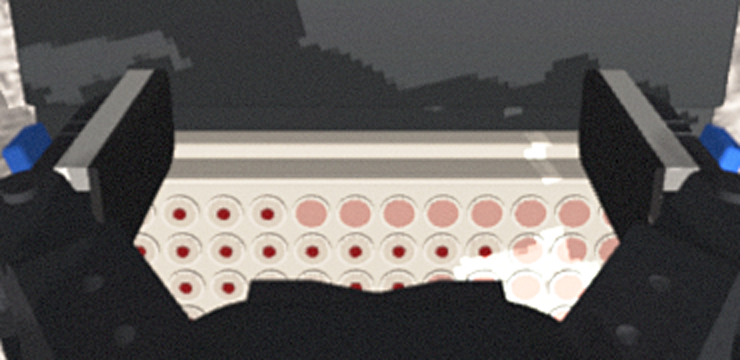

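The plate is straight in the guides. The upward 3 N means the see-sawing ledge is pressing on the fingertips, so I'm raising them 3 mm while advancing.

step_arm --commands '[{"fingers": -1,"dx": -0.002,"dy": 0,"dz": -0.0015,"roll": 0},{"fingers": -1,"dx": -0.004,"dy": 0,"dz": -0.003,"roll": 0},{"fingers": -1,"dx": -0.007,"dy": 0,"dz": -0.003,"roll": 0},{"fingers": -1,"dx": -0.01,"dy": 0,"dz": -0.003,"roll": 0}]'

```text
time: 7.42
tool_pos: [0.5438, -0.0812, 0.0604]
tcp_rot: [-0.373, -3.119, 0.0]
wrist_force: [-1.0, 1.0, -0.7]
width: 0.998
grip_force: 0.2
```

step_arm --commands '[{"fingers": -1,"dx": -0.003,"dy": 0,"dz": 0,"roll": 0},{"fingers": -1,"dx": -0.005,"dy": 0,"dz": 0,"roll": 0}]'

```text
time: 7.68
tool_pos: [0.5488, -0.0824, 0.0605]
tcp_rot: [-0.373, -3.119, -0.0]
wrist_force: [0.4, 0.3, 0.6]
width: 1.0
grip_force: 0.2
```

step_arm --commands '[{"fingers": -1,"dx": -0.002,"dy": 0,"dz": 0,"roll": 0},{"fingers": -1,"dx": -0.003,"dy": 0,"dz": 0,"roll": 0}]'

```text
time: 7.92
tool_pos: [0.5517, -0.0831, 0.0606]
tcp_rot: [-0.373, -3.119, 0.0]
wrist_force: [-0.2, 0.0, -0.4]
width: 1.0
grip_force: 0.2
```

step_arm --commands '[{"fingers": -1,"dx": -0.001,"dy": 0,"dz": 0,"roll": 0},{"fingers": -1,"dx": -0.002,"dy": 0,"dz": 0,"roll": 0}]'

```text
time: 8.18
tool_pos: [0.5535, -0.0835, 0.0606]
tcp_rot: [-0.373, -3.119, -0.0]
wrist_force: [-1.3, -0.3, -0.2]
width: 1.007
grip_force: 0.2
```

step_arm --commands '[{"fingers": -1,"dx": -0.001,"dy": 0,"dz": 0,"roll": 0},{"fingers": -1,"dx": -0.001,"dy": 0,"dz": 0,"roll": 0}]'

```text
time: 8.43
tool_pos: [0.5538, -0.0836, 0.0606]
tcp_rot: [-0.373, -3.118, -0.0]
wrist_force: [-2.8, 0.7, 1.6]
width: 1.0
grip_force: 1.7
```

step_arm --commands '[{"fingers": -1,"dx": -0.001,"dy": 0,"dz": 0,"roll": 0},{"fingers": -1,"dx": -0.001,"dy": 0,"dz": 0,"roll": 0}]'

```text
time: 8.68
tool_pos: [0.5542, -0.0837, 0.0605]
tcp_rot: [-0.372, -3.117, -0.001]
wrist_force: [-5.6, 1.5, 3.8]
width: 1.001
grip_force: 2.9
```

The bar is touched at TCP x ≈ 0.5537. Continuing in small steps.

step_arm --commands '[{"fingers": -1,"dx": -0.001,"dy": 0,"dz": 0,"roll": 0},{"fingers": -1,"dx": -0.001,"dy": 0,"dz": 0,"roll": 0}]'

```text
time: 8.93
tool_pos: [0.5548, -0.0838, 0.0604]
tcp_rot: [-0.372, -3.116, -0.001]
wrist_force: [-6.3, 2.3, 4.0]
width: 1.002
grip_force: 3.3
```

step_arm --commands '[{"fingers": -1,"dx": -0.001,"dy": 0,"dz": 0,"roll": 0},{"fingers": -1,"dx": -0.001,"dy": 0,"dz": 0,"roll": 0}]'

```text
time: 9.18
tool_pos: [0.5553, -0.084, 0.0603]
tcp_rot: [-0.372, -3.115, -0.001]
wrist_force: [-7.4, 1.6, 4.9]
width: 1.003
grip_force: 3.8
```

step_arm --commands '[{"fingers": -1,"dx": -0.001,"dy": 0,"dz": 0,"roll": 0},{"fingers": -1,"dx": -0.001,"dy": 0,"dz": 0,"roll": 0}]'

```text
time: 9.43
tool_pos: [0.556, -0.0841, 0.0603]
tcp_rot: [-0.372, -3.114, -0.001]
wrist_force: [-7.7, 2.8, 5.2]
width: 0.997
grip_force: 4.3
```

step_arm --commands '[{"fingers": -1,"dx": -0.001,"dy": 0,"dz": 0,"roll": 0},{"fingers": -1,"dx": -0.001,"dy": 0,"dz": 0,"roll": 0}]'

```text
time: 9.68
tool_pos: [0.5566, -0.0843, 0.0602]
tcp_rot: [-0.372, -3.114, -0.001]
wrist_force: [-8.8, 2.4, 5.2]
width: 1.0
grip_force: 4.7
```

step_arm --commands '[{"fingers": -1,"dx": -0.001,"dy": 0,"dz": 0,"roll": 0},{"fingers": -1,"dx": -0.001,"dy": 0,"dz": 0,"roll": 0}]'

```text
time: 9.93
tool_pos: [0.5568, -0.0844, 0.059]
tcp_rot: [-0.372, -3.112, -0.001]
wrist_force: [-7.8, 2.5, 0.9]
width: 0.999
grip_force: 3.7
```

The force and height both dropped, so the near edge is starting down behind the lip. Pressing down while holding forward.

step_arm --commands '[{"fingers": -1,"dx": -0.0005,"dy": 0,"dz": 0.001,"roll": 0},{"fingers": -1,"dx": -0.0005,"dy": 0,"dz": 0.0015,"roll": 0}]'

```text
time: 10.18
tool_pos: [0.5566, -0.0843, 0.057]
tcp_rot: [-0.372, -3.111, -0.001]
wrist_force: [-8.2, 1.2, 0.1]
width: 1.002
grip_force: 4.3
```

step_arm --commands '[{"fingers": -1,"dx": 0,"dy": 0,"dz": 0.001,"roll": 0},{"fingers": -1,"dx": 0,"dy": 0,"dz": 0.001,"roll": 0}]'

```text
time: 10.42
tool_pos: [0.5565, -0.0843, 0.0565]
tcp_rot: [-0.372, -3.11, -0.001]
wrist_force: [-9.7, 2.4, 3.5]
width: 1.002
grip_force: 5.0
```

Run:
```python
from h import *
s=read_state();print(s['tool_pos'],s['tcp_rot'],s['wrist_force'])
snap('wrist','w5');p=cv2.imread('pics/w5.png');cv2.imwrite('pics/c5.png',cv2.resize(p[260:440,130:500],None,fx=2,fy=2,interpolation=cv2.INTER_CUBIC))
```

```text
[ 0.55650226 -0.0842635   0.05647039] [-3.71737582e-01 -3.11040465e+00 -1.43928322e-03] [-9.71716269  2.42010898  3.5424536 ]
```

View pics/c5.png

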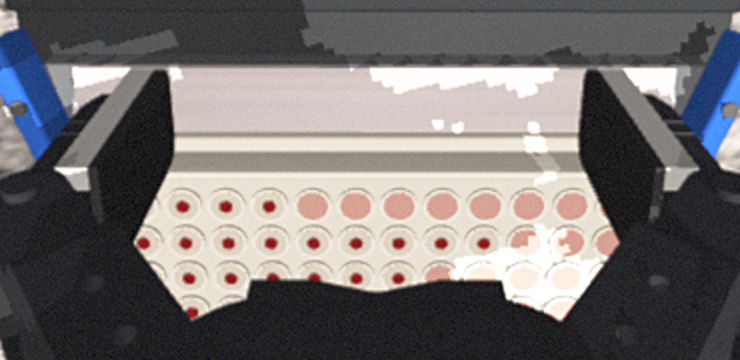

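The lip and the plate's ledge now lie next to each other. Checking the plate's height and tilt by depth.

```bash
cat >> h.py <<'E'
def chk(f):
    # u range between fingers; mean heights per row
    a=np.load(f'pics/{f}.npz')
    for v in range(288,404,4):
        r=np.array([pt(f,u,v) for u in range(225,415,5)]);r=r[:,2][np.isfinite(r[:,2])]
        q=np.median([pt(f,u,v)[:2] for u in range(225,415,5)],0)
        print(v,round((q@[.9711,-.2385])*1e3,1),np.round(np.percentile(r,[25,50,75])*1e3,1))
E
python3 -c "
from h import *
chk('w5')"
```

```text
288 555.0 [59.2 59.6 59.7]
292 555.0 [63.1 63.3 63.5]
296 556.0 [64.7 64.9 65.1]
300 557.9 [64.8 64.9 65.1]
304 559.9 [64.8 64.9 65.1]
308 561.3 [65.4 65.6 65.8]
312 562.9 [66.3 66.5 66.6]
316 564.5 [67.1 67.2 67.4]
320 566.5 [67.2 67.4 67.6]
324 568.0 [67.3 67.4 67.5]
328 569.3 [68.7 68.9 69.2]
332 571.0 [69.4 69.6 69.7]
336 572.0 [70.5 70.8 70.9]
340 572.0 [73.7 73.8 73.9]
344 572.1 [76.3 76.6 76.7]
348 573.3 [77.3 77.4 77.6]
352 575.8 [76.3 76.6 76.7]
356 577.6 [76.7 77.  77.4]
360 579.3 [77.1 77.4 77.5]
364 581.1 [77.2 77.5 77.6]
368 583.8 [76.7 77.3 77.6]
372 585.5 [76.4 76.6 76.8]
376 587.3 [77.  77.3 77.6]
380 588.9 [77.3 77.5 77.7]
384 591.0 [77.2 77.5 77.7]
388 593.7 [76.5 76.7 76.9]
392 595.4 [76.7 77.  77.2]
396 597.1 [77.2 77.4 77.7]
400 590.7 [ 77.4  77.6 130.8]
```

Relative to the crest, the ledge stands 2.2 mm above it (expected 2.1). The plate top is 10.1 mm above it (expected 10.4) and level, so the plate is down. Easing off.

step_arm --commands '[{"fingers": -1,"dx": 0.001,"dy": 0,"dz": 0,"roll": 0},{"fingers": -1,"dx": 0.002,"dy": 0,"dz": 0,"roll": 0},{"fingers": -1,"dx": 0.003,"dy": 0,"dz": 0,"roll": 0},{"fingers": -1,"dx": 0.004,"dy": 0,"dz": 0,"roll": 0},{"fingers": -1,"dx": 0.005,"dy": 0,"dz": 0,"roll": 0},{"fingers": -1,"dx": 0.006,"dy": 0,"dz": 0,"roll": 0}]'

```text
time: 11.22
tool_pos: [0.5563, -0.0843, 0.0589]
tcp_rot: [0.372, 3.117, -0.001]
wrist_force: [0.4, -0.6, -0.2]
width: 0.999
grip_force: 0.1
```

step_arm --commands '[{"fingers": -1,"dx": 0.002,"dy": 0,"dz": 0,"roll": 0},{"fingers": -1,"dx": 0.004,"dy": 0,"dz": 0,"roll": 0},{"fingers": -1,"dx": 0.006,"dy": 0,"dz": 0,"roll": 0},{"fingers": -1,"dx": 0.009,"dy": 0,"dz": 0,"roll": 0},{"fingers": -1,"dx": 0.012,"dy": 0,"dz": 0,"roll": 0}]'

```text
time: 11.85
tool_pos: [0.5431, -0.081, 0.0581]
tcp_rot: [0.373, 3.119, -0.0]
wrist_force: [0.7, 0.4, -0.2]
width: 1.001
grip_force: 0.0
```

Run:
```python
from h import *
s=read_state();print(s['tool_pos'],s['wrist_force'])
snap('wrist','w6');chk('w6')
```

```text
[ 0.54307501 -0.08101929  0.05813746] [ 0.66784638  0.41851527 -0.15948389]
288 539.2 [64.8 65.  65.1]
292 541.0 [64.7 64.8 65. ]
296 546.7 [57.2 57.3 57.4]
300 549.0 [57.2 57.4 57.5]
304 550.8 [57.2 57.3 57.5]
308 552.9 [57.2 57.5 57.7]
312 554.8 [57.6 57.8 58. ]
316 554.9 [61.2 61.4 61.6]
320 555.1 [64.4 64.5 64.7]
324 557.0 [64.7 64.9 65. ]
328 558.8 [64.8 65.  65.1]
332 560.7 [65.2 65.3 65.4]
336 562.0 [65.9 66.1 66.2]
340 563.8 [66.6 66.8 66.9]
344 565.4 [67.3 67.4 67.5]
348 567.6 [67.2 67.3 67.5]
352 568.8 [68.3 68.5 68.7]
356 569.5 [70.2 70.3 70.5]
360 571.4 [70.3 70.5 70.6]
364 572.0 [72.7 72.9 73. ]
368 571.9 [75.3 75.5 75.7]
372 572.1 [77.8 78.  78.1]
376 574.3 [77.4 77.6 77.8]
380 576.4 [77.4 77.6 77.7]
384 578.2 [77.6 78.  78.2]
388 580.1 [77.9 78.2 78.3]
392 582.3 [77.8 78.1 78.2]
396 585.1 [77.2 77.3 77.6]
400 577.7 [ 77.8  78.4 132.1]
```

The ledge now reads 3.0 mm above the crest, so easing off may have lifted the near edge slightly. I'll press it down again from above without touching the body, then lift.

step_arm --commands '[{"fingers": -1,"dx": -0.006,"dy": 0,"dz": 0,"roll": 0},{"fingers": -1,"dx": -0.01,"dy": 0,"dz": 0,"roll": 0},{"fingers": -1,"dx": -0.0125,"dy": 0,"dz": 0,"roll": 0},{"fingers": -1,"dx": -0.0125,"dy": 0,"dz": 0.001,"roll": 0},{"fingers": -1,"dx": -0.0125,"dy": 0,"dz": 0.002,"roll": 0}]'

```text
time: 12.52
tool_pos: [0.5553, -0.084, 0.056]
tcp_rot: [-0.373, -3.119, -0.0]
wrist_force: [-0.6, -0.5, 0.1]
width: 1.002
grip_force: 0.0
```

step_arm --commands '[{"fingers": -1,"dx": 0,"dy": 0,"dz": 0.001,"roll": 0},{"fingers": -1,"dx": 0,"dy": 0,"dz": 0.001,"roll": 0}]'

```text
time: 12.78
tool_pos: [0.5552, -0.0839, 0.055]
tcp_rot: [-0.373, -3.119, 0.0]
wrist_force: [0.2, -0.6, -0.4]
width: 1.003
grip_force: 0.0
```

step_arm --commands '[{"fingers": -1,"dx": 0,"dy": 0,"dz": 0.001,"roll": 0},{"fingers": -1,"dx": 0,"dy": 0,"dz": 0.001,"roll": 0}]'

```text
time: 13.02
tool_pos: [0.5554, -0.084, 0.0543]
tcp_rot: [-0.373, -3.119, 0.0]
wrist_force: [-1.2, -0.2, 0.6]
width: 1.0
grip_force: 0.6
```

step_arm --commands '[{"fingers": -1,"dx": 0,"dy": 0,"dz": 0.001,"roll": 0},{"fingers": -1,"dx": 0,"dy": 0,"dz": 0.001,"roll": 0}]'

```text
time: 13.28
tool_pos: [0.5555, -0.084, 0.0537]
tcp_rot: [0.373, 3.119, -0.0]
wrist_force: [-2.3, -0.9, 4.4]
width: 1.002
grip_force: 2.3
```

step_arm --commands '[{"fingers": -1,"dx": 0,"dy": 0,"dz": 0.001,"roll": 0},{"fingers": -1,"dx": 0,"dy": 0,"dz": 0.001,"roll": 0}]'

```text
time: 13.52
tool_pos: [0.5556, -0.084, 0.0535]
tcp_rot: [0.373, 3.119, -0.0]
wrist_force: [-3.9, 1.3, 9.5]
width: 0.999
grip_force: 5.1
```

step_arm --commands '[{"fingers": -1,"dx": 0.001,"dy": 0,"dz": 0,"roll": 0},{"fingers": -1,"dx": 0.0025,"dy": 0,"dz": -0.0005,"roll": 0},{"fingers": -1,"dx": 0.004,"dy": 0,"dz": -0.001,"roll": 0},{"fingers": -1,"dx": 0.006,"dy": 0,"dz": -0.002,"roll": 0},{"fingers": -1,"dx": 0.01,"dy": 0,"dz": -0.003,"roll": 0},{"fingers": -1,"dx": 0.018,"dy": 0,"dz": -0.005,"roll": 0}]'

```text
time: 14.28
tool_pos: [0.5375, -0.0797, 0.0571]
tcp_rot: [-0.373, -3.119, 0.0]
wrist_force: [-0.5, -0.4, -0.7]
width: 1.003
grip_force: 0.0
```

Run:
```python
from h import *
s=read_state();print(s['tool_pos'],s['wrist_force'])
snap('wrist','w7');chk('w7')
```

```text
[ 0.53753364 -0.07969341  0.05706299] [-0.46986592 -0.37678882 -0.6937904 ]
288 533.1 [64.7 64.9 65.1]
292 534.9 [64.8 65.  65.1]
296 536.9 [64.8 65.  65.1]
300 538.7 [64.7 65.  65.1]
304 540.6 [64.8 64.9 65.1]
308 546.7 [57.2 57.4 57.5]
312 548.7 [57.2 57.4 57.5]
316 550.8 [57.3 57.4 57.6]
320 552.9 [57.3 57.4 57.5]
324 554.8 [57.6 57.8 58. ]
328 554.5 [61.  61.1 61.3]
332 554.8 [64.2 64.3 64.5]
336 556.5 [64.7 64.9 65.1]
340 558.7 [64.9 64.9 65.1]
344 560.5 [65.1 65.3 65.4]
348 562.0 [65.8 66.  66.1]
352 563.6 [66.6 66.8 66.9]
356 565.3 [67.3 67.4 67.6]
360 567.4 [67.2 67.4 67.5]
364 568.9 [68.1 68.2 68.5]
368 569.8 [69.4 69.6 69.8]
372 572.0 [69.7 69.9 70. ]
376 571.9 [72.5 72.6 72.7]
380 572.0 [75.  75.1 75.3]
384 572.0 [77.2 77.4 77.5]
388 574.8 [76.6 76.8 76.9]
392 576.8 [76.5 76.7 77. ]
396 578.5 [77.1 77.4 77.6]
400 571.7 [ 77.4  77.6 131.2]
```

The ledge is back to about 2.3 mm above the crest and the top is lower and level. Retreating for a final look.

step_arm --commands '[{"fingers": -1,"dx": 0.03,"dy": 0,"dz": 0,"roll": 0},{"fingers": -1,"dx": 0.05,"dy": 0,"dz": -0.03,"roll": 0},{"fingers": -1,"dx": 0.05,"dy": 0,"dz": -0.08,"roll": 0},{"fingers": -1,"dx": 0.03,"dy": 0,"dz": -0.13,"roll": 0},{"fingers": -1,"dx": 0.0,"dy": 0,"dz": -0.18,"roll": 0},{"fingers": -1,"dx": -0.02,"dy": 0,"dz": -0.2,"roll": 0},{"fingers": -1,"dx": -0.03,"dy": 0,"dz": -0.2,"roll": 0},{"fingers": -1,"dx": -0.03,"dy": 0,"dz": -0.2,"roll": 0}]'

```text
time: 15.32
tool_pos: [0.5662, -0.0867, 0.2553]
tcp_rot: [-0.372, -3.116, -0.0]
wrist_force: [-0.5, 1.4, 0.3]
width: 0.995
grip_force: 0.0
```

Run:
```python
from h import *
s=read_state();print(s['time'],s['tool_pos'],s['wrist_force'])
K=snap('wrist','w8');print(np.linalg.inv(K['world_to_cam']).round(3))
p=cv2.imread('pics/w8.png');cv2.imwrite('pics/c8.png',cv2.resize(p[100:400,170:470],None,fx=2,fy=2,interpolation=cv2.INTER_CUBIC))
```

```text
15.325 [ 0.5661931  -0.08667301  0.25534461] [-0.50825873  1.4007632   0.34570994]
[[ 0.237 -0.932 -0.275  0.496]
 [ 0.972  0.227  0.067 -0.071]
 [ 0.    -0.284  0.959  0.4  ]
 [ 0.     0.     0.     1.   ]]
```

View pics/c8.png

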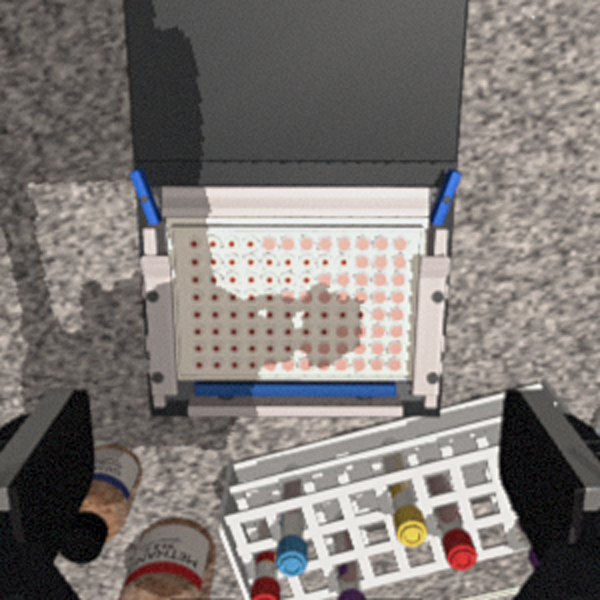

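The plate sits square between the lip (row ~215) and the blue bar (row ~388), under both rails. One tilt check by depth before handing in.

Run:
```python
from h import *
def fit(us,vs):
    P=np.array([pt('w8',u,v) for u in us for v in vs])
    X=np.c_[P[:,:2]@[.9711,-.2385],P[:,:2]@[.2385,.9711],np.ones(len(P))];X[:,:2]-=X[:,:2].mean(0)
    c=np.linalg.lstsq(X,P[:,2],rcond=None)[0];print(np.degrees(c[:2]).round(2),(c[2]*1e3).round(2))
fit(range(264,374,3),range(218,284,3))   # plate
fit(range(275,390,5),range(125,175,5))   # apron
fit(range(255,380,5),(201,203,205,206))         # lip
```

```text
[-0.03 -0.02] 77.07
[-0.06 -0.02] 64.87
[16.75 -0.08] 66.9
```

```bash
python3 -c "
from workcell import *
print(finish_job())"
```

```text
the job is handed in; nothing more can be done
None
```

The plate is loaded and handed in at about 15 s: it lies level, clamped between the blue bar and the lip. Measured forces stayed near 10 N or below, and I kept clear of the micropipette, timer and bottle.

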